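# Push a row of flange reducers home along a staging rail and shut its gate

### The arm

A 7-joint arm with a two-finger parallel gripper is mounted at the origin on a cart in front of the work surface, level with it; the furniture and walls round the work are solid. World frame = base frame: x ahead of the robot, y to its left, z up, the work surface at z = 0. Lengths are in mm, angles in rad, forces in N, time in s.
With the tool pointing down it reaches from about 425 to 800 mm from the base axis. Payload 8.3 kg.
Tool frame: the origin (TCP) lies on the centre line of the jaws, within the pads' length; the fingertips stand 19 mm ahead of it and the grasp point (between the pads) is the TCP; z points along the fingers, y is the line along which they close (so a half turn about z gives the same grasp; the last joint's range is limited). The gripper opens to 85 mm and grips with 20 to 120 N. Pads are 22 mm wide; open, the fingers measure 114 mm over their backs; the gripper's body (76 mm by 85 mm) begins 54 mm behind the grasp point. The pads swing forward as they close: fully open they stand 13 mm farther back than shut.
Start: joints at [-1.322, 0.383, 0.016, 1.37, -0.006, 1.388, -0.046], TCP at [191.682, 594.863, 250.279] pointing down, gripper open.
Joint ranges: [-2.95, 2.95], [-0.25, 2.06], [-1.52, 1.56], [0.18, 2.33], [-1.44, 4.58], [0.02, 2.06], [-3.01, 3.01]. Speed limits (rad/s): [2.39, 2.39, 3.01, 3.01, 3.14, 3.14, 3.14].

### API

Orientations are given as a 3x3 rotation matrix whose columns are the frame's x, y, z axes.
In Python, from bench import * gives the robot as it stands.
- The arm moves only by the tool arm_command, never from a script. Its argument "targets" is a list of rows, each a list of 2 entries, a list of its own where there are three numbers: the shift along the world's x, y, z as a fraction of full scale, then the turn, a rotation vector about the world's x, y, z as a fraction of full scale. In form: [[[dx, dy, dz], [wx, wy, wz]], ...]. A call has 1 to 20 rows; each row is the pose to reach, as a shift and turn from the pose commanded when the call began, turning the shorter way round; what a row does not reach only later rows make up. Full scale, the value 1, is 0.25 m for a shift and 180 degrees for a turn. A row lasts 1/10 s, in which the tool goes at most 50 mm and 8.59 degrees, less where a joint would pass 70% of its speed; a pose out of reach is approached as far as the arm can. A call with a number of a shift or a turn outside -1 to 1 is refused whole. A call with a gripper value outside its range is refused whole. "claw" is the gripper command: -1 is shut, 1 is fully open, values between are in proportion, set as the call begins (left out, the last holds). The fingers move at their own pace and stop on an object; "newtons" is the grip in N (left out, the last holds). Time passes only in rows, so rows that repeat a pose let the fingers close. It gives the time, the measured TCP pose, the force, the opening and the grip force at its end, in the units of the state.
- state(): the state, without advancing time (a new reading comes with each control period).
- capture(name): name is "side" or "top" or "wrist"; returns a dict with "color" (480x640x3 uint8, red, green, blue), "z_map" (480x640 float32, mm along the optical axis (not along the pixel's ray), 0 where there is no reading), "camera_matrix" (3x3 intrinsics, pixels), "R" (3x3) and "t" (3): a world point X has camera coordinates R X + t. Camera axes: x right, y down, z forward; pixel columns grow to the right and rows downward; lengths in mm; the calibration is good to about 2 mm. A picture is of the moment at which its call begins.
- hand_in(): hands the job in; it is judged then, once.
The state is a dict: "t": time; "joint_positions": joint angles; "joint_velocities": joint speeds; "tau": joint torques, N m; "eef_pos": TCP position; "orientation": TCP orientation; "contact_force": force on the tool from outside, world axes, zero at the start; "moment": the same for the moment, N m; "opening": opening from 0.0 (shut) to 1.0 (fully open); "finger_force": force on a finger pad.
Only numpy, scipy, OpenCV 4.12 (cv2) and the standard library are available. Lean on these libraries where they do the work, as an engineer would, in place of code of your own. Each camera call takes 0.05 s, during which the arm holds its last target. There are 200 camera calls.

### The job

Four vacuum flange reducers stand in a row in the channel of the staging rail. With your fingertips, push on the last one only, so that the whole row slides along the channel as one train until it is fully home against the end stop; then push the swinging gate shut across the channel behind the row, as far as it goes. Do not grasp, lift or tip anything, do not push on the other three reducers, and leave the things lying around the rail where they are.

Things in the scene. Friction and masses are not known exactly. Their poses are not given: they have to be found in the camera images.
- rail: Aluminium rail fixed to the desk. Origin: centre of its underside; +y along the channel to the end stop (robot's left, yaw up to 0.3 rad either way), +x to the gate's pivot side (far side), z up. Plate 86 mm (x) by 400 mm (y), 8 mm thick; its top is the channel floor. Low side rails 10 mm wide, inner faces at x = -29 and 29 mm, tops at z = 18 mm. The channel is open at its -y end.
- stop_face (a point): Middle of the end stop's face, 30 mm above the desk. The stop is a steel block across the channel at its +y end, 78 mm wide, top 48 mm above the desk; its face is at y = 185 mm of the rail.
- reducer_1: Conical pale-metal vacuum reducer, the one nearest the end stop, standing in the channel on its wide flange: 54 to 55 mm across at the foot, 40 mm at the top, 48 mm tall, about 0.18 kg. Origin: centre of its underside, 8 mm above the desk. The row starts 60 to 120 mm short of home, with gaps under 3 mm. Home, the four centres lie at about y = 158, 104, 50, -4 mm of the rail.
- reducer_2: The second reducer from the end stop, same as reducer_1.
- reducer_3: The third reducer from the end stop, same as reducer_1.
- reducer_4: The last reducer of the row (farthest from the stop), same as reducer_1; the one to push, from its rear (rail's -y side). The metal is smooth: sliding the row takes about 1 to 4 N; the force rises sharply when the row meets the stop. Its foot's rear edge is then at about y = -31 mm of the rail.
- gate (a joint): Angle of the gate about its upright pivot, rad. 0 = shut, at its stop: the bar lies square across the channel behind the row's home place, pointing to the rail's -x. Grows as it opens (anticlockwise from above): at 1.57 the bar points along the rail's -y. Starts at 1.75 to 2.3; hard stop 2.45. It stays where it is left; swinging it takes about 1 N at the bar's end.
- gate_pivot (a point): On the gate's pivot axis, at half the bar's height, 29.5 mm above the desk; fixed at x = 56, y = -39 mm of the rail, outside the channel. Gate: steel bar reaching 86 mm from this axis, 10 mm thick, 14 mm high (22.5 to 36.5 mm above the desk), round hub 21 mm across. Shut, the bar's front face is 3 mm behind the last reducer's foot, its back face at y = -44 mm of the rail.
- gate_post (a point): Middle of the black knob on the small upright post at the free end of the gate's bar, 88 mm from the pivot axis, 55.5 mm above the desk. Post 11 mm across, knob 16 mm across and 10 mm high, top 60.5 mm above the desk.
- clamp: Bystander: aluminium vacuum flange clamp with wing nut, 56x74x27 mm, loose on the desk on the far side of the rail. Origin: centre of its underside.
- stopper: Bystander: tapered red-brown rubber stopper, 30 mm across, 27 mm high, loose on the far side of the rail. Origin: centre of its underside.
- blank_flange: Bystander: round blank flange, 55 mm across, 9 mm high, loose on the near side of the rail. Origin: centre of its underside.
- spanner: Bystander: combination spanner, 174 mm long, 31 mm wide, 8 mm high, lying flat beyond the open end of the rail. Origin: centre of its underside, its own y along the shaft.
Mind the look-alikes: they are no part of the job. Leave any black or pink look-alike of the reducer_3 alone.

How it is judged (in metres and radians):
On the way, in this order (a step that is already met when the one before it is completed fails the run):
1. the whole row is home against the end stop while the gate is still open (y of reducer_1 in the frame of rail above 0.154 m and y of reducer_2 in the frame of rail above 0.1 m and y of reducer_3 in the frame of rail above 0.0465 m and y of reducer_4 in the frame of rail above -0.008 m and value of joint gate above 0.5 rad), for 0.2 s.
2. the gate is shut across the channel behind the row (y of reducer_1 in the frame of rail above 0.154 m and y of reducer_2 in the frame of rail above 0.1 m and y of reducer_3 in the frame of rail above 0.0465 m and y of reducer_4 in the frame of rail above -0.008 m and value of joint gate below 0.06 rad), for 0.2 s.
At the end, for the whole second after the job is handed in: All four reducers stand upright (within 0.1 rad) and at rest in the channel, each within 4 mm of its home place in a touching row against the end stop, and the gate is shut behind them (within 0.06 rad of its stop) (all of step 2 and x of reducer_1 in the frame of rail between -0.006 and 0.006 m and x of reducer_2 in the frame of rail between -0.006 and 0.006 m and x of reducer_3 in the frame of rail between -0.006 and 0.006 m and x of reducer_4 in the frame of rail between -0.006 and 0.006 m and linear speed of each of reducer_1, reducer_2, reducer_3, reducer_4 below 0.01 m/s and angle between each of reducer_1, reducer_2, reducer_3, reducer_4's own z axis and vertical below 0.1 rad).
It fails at once if a reducer is lifted or tipped (height (world z) of any of reducer_1, reducer_2, reducer_3, reducer_4 above 0.018 m or angle between any of reducer_1, reducer_2, reducer_3, reducer_4's own z axis and vertical above 0.3 rad).
It fails at once if the fingers or arm push on one of the three leading reducers (contact force between any of the fingers, the arm and reducer_1 above 1 N or contact force between any of the fingers, the arm and reducer_2 above 1 N or contact force between any of the fingers, the arm and reducer_3 above 1 N).
It fails at once if the last reducer is taken between the fingers (horizontal distance between the grasp point and reducer_4 below 0.016 m and height (world z) of the grasp point below 0.07 m and contact force between the fingers and reducer_4 above 1 N).
It fails at once if the gate's bar or post is taken between the fingers ((horizontal distance between the grasp point and gate_post below 0.006 m and height (world z) of the grasp point below 0.07 m and contact force between the fingers and gate above 1 N) or (y of the grasp point in the frame of gate_pivot between -0.004 and 0.004 m and x of the grasp point in the frame of gate_pivot between -0.1 and -0.012 m and height (world z) of the grasp point below 0.055 m and contact force between the fingers and gate above 1 N)).
It fails at once if a bystander is moved (distance of any of clamp, stopper, blank_flange, spanner from where it was at the start of the episode above 0.02 m).
It also fails if it takes over 43 s, if anything falls off the work surface, if the arm or the gripper's body presses on something with over 40 N, if the wrist force passes 120 N, or if a joint passes its speed limit or range.

## Working session

There is one attempt and no reset: what is moved stays moved. The work goes in short steps, Python scripts to look and compute and a tool call to move; the robot and the scene stay as the last step left them, time stands still between calls to the robot, and variables do not carry over. Pictures are saved under pics/ and viewed, at most 10 in all, crops included, and the job is handed in when it is done.

Besides the shell and the picture viewer there is one more tool, called as name([rows], argument=value, ...), one row to a line, values as JSON. arm_command: Moves the arm, as the interface text tells. Its arguments: {"type":"object","properties":{"targets":{"type":"array","items":{"type":"array"}},"claw":{"type":"number"},"newtons":{"type":"number"}},"required":["targets"]}

```bash
mkdir -p pics; cat > h.py <<'E'
from bench import *
import numpy as np, cv2
def cast(c,u,v,z):
    K,R,t=map(np.array,(c["camera_matrix"],c["R"],c["t"]))
    d=R.T@np.linalg.inv(K)@np.array([u,v,1.]); o=-R.T@t
    return o+d*(z-o[2])/d[2]
def proj(c,X):
    p=np.array(c["camera_matrix"])@(np.array(c["R"])@np.array(X,float)+np.array(c["t"])); return p[:2]/p[2]
def save(n,im): cv2.imwrite(f"pics/{n}.png",im[:,:,::-1])
E
python3 - <<'E'
from h import *
s=state(); print(s["t"],s["eef_pos"],s["contact_force"])
for n in("top","side"):
    c=capture(n); save(n+"0",c["color"]); np.savez(n+"0.npz",**c)
    print(n,-np.array(c["R"]).T@c["t"],np.round(c["R"],2).tolist())
E
```

```text
0.0 [191.52594607 594.4366256  249.25996436] [-1.02961745 -0.12185027 -0.04940667]
top [ 277.3374972   -77.25613203 1449.18628375] [[-0.02, -1.0, 0.02], [-0.99, 0.02, -0.17], [0.17, -0.02, -0.99]]
side [-247.57863346   -2.52542798 1306.2880061 ] [[-0.09, -1.0, 0.01], [-0.84, 0.07, -0.54], [0.53, -0.05, -0.84]]
```

View pics/top0.png

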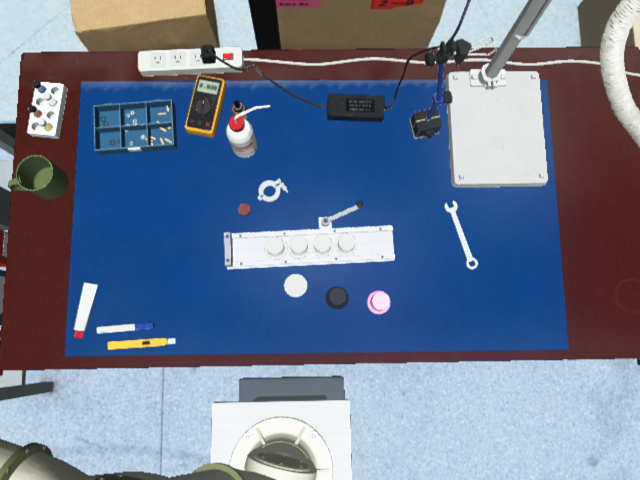

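View pics/side0.png

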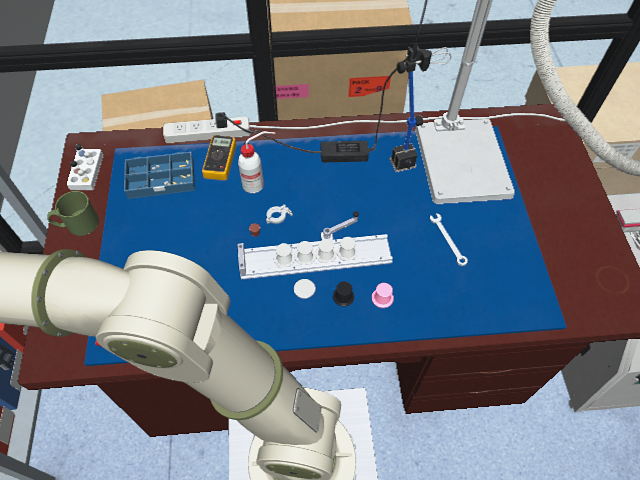

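Top view: the stop is at (228,250) and the rail's open end at (395,243). The row sits at (275,246), (299,245), (322,244) and (347,242). The gate pivot is at (325,222) and its knob at (361,205). Candidates for the reducer to push are the four in the row, the black look-alike (338,297), the pink one (378,302) and the blank flange (295,285). I choose the rightmost in the channel, (347,242), as reducer_4.

```bash
python3 - <<'E'
from h import *
c=dict(np.load("top0.npz")); im=c["color"]; 
hsv=cv2.cvtColor(im,cv2.COLOR_RGB2HSV)
m=((hsv[:,:,1]<90)&(hsv[:,:,2]>90)).astype(np.uint8)
m[:, :215]=0; m[:, 410:]=0; m[:215]=0; m[275:]=0
m=cv2.morphologyEx(m,cv2.MORPH_OPEN,np.ones((15,15)))
ct=max(cv2.findContours(m,0,2)[0],key=cv2.contourArea)
r=cv2.minAreaRect(ct); b=cv2.boxPoints(r)
P=np.array([cast(c,u,v,14) for u,v in b]); print(b.round(1).tolist(),P.round(1).tolist())
print([np.linalg.norm(P[i]-P[(i+1)%4]).round(1) for i in range(4)])
cen=P.mean(0)
e=max([P[i]-P[(i+1)%4] for i in range(2)],key=np.linalg.norm); e=e/np.linalg.norm(e); e*=np.sign(e[1])
yaw=np.arctan2(-e[0],e[1]); print("cen",cen,"yaw",yaw)
ex=np.array([np.cos(yaw),np.sin(yaw)]); ey=np.array([-np.sin(yaw),np.cos(yaw)])
rail=lambda p:((p[:2]-cen[:2])@ex,(p[:2]-cen[:2])@ey)
# depth -> heights
K,R,t=c["camera_matrix"],c["R"],c["t"]
v,u=np.mgrid[190:280,215:410]; z=c["z_map"][190:280,215:410]
d=np.stack([u,v,np.ones_like(u)],-1)@np.linalg.inv(K).T*z[...,None]
W=(d-t)@R
h=W[...,2]; print("desk",np.median(h[:8]))
tm=((h>50)&(h<64)).astype(np.uint8); n,l,st,ce=cv2.connectedComponentsWithStats(tm)
for i in range(1,n):
    w=W[l==i]; 
    if len(w)>5: print(len(w),(ce[i]+[215,190]).round(1),np.median(w,0).round(1),w.mean(0).round(1),np.round(rail(w.mean(0)),1))
dark=((hsv[:,:,2]<70)).astype(np.uint8); dark[:,:350]=0;dark[:,372:]=0;dark[:197]=0;dark[213:]=0
vv,uu=np.nonzero(dark); k=cast(c,uu.mean(),vv.mean(),58); print("knob",uu.mean(),vv.mean(),k,rail(k))
cr=im[185:285,210:410]; save("crop0",cv2.resize(cr,(800,400),interpolation=cv2.INTER_CUBIC))
E
```

```text
[[223.0, 232.89999389648438], [392.0, 224.3000030517578], [393.8999938964844, 260.70001220703125], [224.8000030517578, 269.3999938964844]] [[545.0, 133.6, 14.0], [559.9, -272.2, 14.0], [471.3, -273.3, 14.0], [457.2, 128.4, 14.0]]
[np.float64(406.1), np.float64(88.6), np.float64(401.9), np.float64(88.0)]
cen [508.34597012 -70.8622463   14.        ] yaw 0.03653585672903247
desk 0.7479891877122837
30 [359.2 203. ] [ 602.9 -190.6   58.7] [ 603.1 -191.1   58.7] [  90.3 -123.6]
19 [226.8 235.6] [530.6 119.   52. ] [531.3 119.1  52.4] [ 29.9 189. ]
224 [346.6 240.9] [ 513.9 -159.6   56.2] [ 513.8 -159.4   56.1] [  2.2 -88.6]
226 [298.  243.2] [510.3 -46.3  56.3] [510.1 -46.3  56.4] [ 2.6 24.5]
227 [322.2 242.1] [ 512.3 -102.2   55.8] [ 511.9 -102.6   55.9] [  2.4 -31.9]
223 [274.3 244.5] [508.6   9.2  56.1] [508.1   8.6  56.1] [ 2.6 79.4]
9 [227.4 244.3] [509.5 116.4  52.7] [510.7 117.3  52.8] [  9.2 188. ]
6 [225.3 247.8] [501.9 122.9  52.9] [502.6 122.1  52.8] [  1.3 193.1]
9 [228.3 251.1] [493.1 113.9  51.6] [495.  115.3  51.6] [ -6.6 186.5]
23 [227.7 259.4] [476.3 115.9  51.8] [475.5 116.6  52.2] [-25.9 188.6]
knob 358.0 202.0 [ 605.67788959 -188.29657179   58.        ] (np.float64(92.97735481663115), np.float64(-120.91126846633288))
```

View pics/crop0.png

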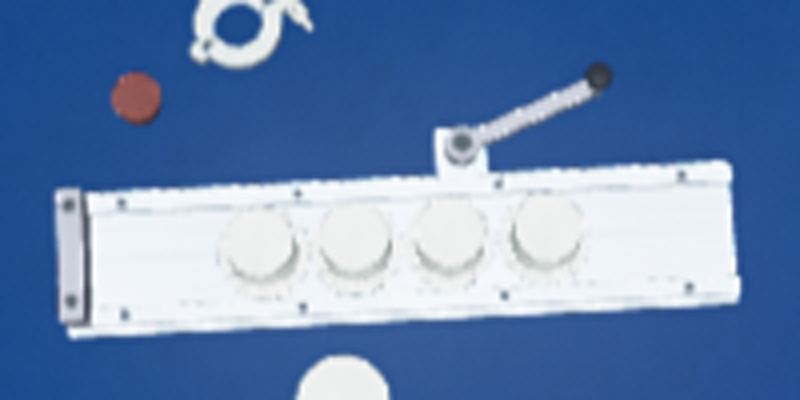

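The crop confirms the choice: reducer_4 is at about (546,230) in the crop, with nothing behind it in the channel. The knob is at (598,76), which puts the gate at about 1.97 rad.

```bash
cat >> h.py <<'E'
YAW=0.035; ex=np.array([np.cos(YAW),np.sin(YAW)]); ey=np.array([-ex[1],ex[0]])
R4=np.array([513.8,-159.4]); ORG=R4+88.6*ey-0*ex   # rail origin, x centred on the row
def w(x,y): return ORG+x*ex+y*ey
def rl(p): q=np.array(p[:2])-ORG; return np.array([q@ex,q@ey])
E
python3 - <<'E'
from h import *
s=state(); print(np.round(s["orientation"],3).tolist()); p=s["eef_pos"]
print("behind R4",w(0,-145),"shift/250",(w(0,-145)-p[:2])/250, "home",w(0,-42),"gate start",w(105,-92),"mid 500,150",(np.array([500,150])-p[:2])/250)
E
```

```text
[[-0.952, 0.307, -0.001], [0.307, 0.952, -0.002], [-0.0, -0.002, -1.0]]
behind R4 [ 515.773597   -215.76545853] shift/250 [ 1.29682892 -3.24098177] home [ 512.16933298 -112.82853959] gate start [ 618.85466977 -159.12366798] mid 500,150 [ 1.23373454 -1.77791994]
```

arm_command([
  [[0.2,-0.15,0],[0,0,-0.03]],
  [[0.4,-0.35,0],[0,0,-0.06]],
  [[0.6,-0.55,0],[0,0,-0.09]],
  [[0.8,-0.75,0],[0,0,-0.12]],
  [[1,-1,0],[0,0,-0.15]],
  [[1,-1,0],[0,0,-0.15]],
  [[1,-1,0],[0,0,-0.15]],
  [[1,-1,0],[0,0,-0.15]],
], claw=-1)

```text
t: 0.9
eef_pos: [447.0, 337.4, 250.3]
orientation: [[-0.701, 0.714, 0.002], [0.714, 0.701, -0.003], [-0.004, -0.001, -1.0]]
contact_force: [-0.0, 0.9, 0.4]
opening: 0.001
finger_force: 0.0
```

arm_command([
  [[0.06,-0.2,0],[0,0,-0.03]],
  [[0.12,-0.4,0],[0,0,-0.06]],
  [[0.18,-0.6,0],[0,0,-0.09]],
  [[0.24,-0.8,0],[0,0,-0.12]],
  [[0.3,-1,0],[0,0,-0.15]],
  [[0.3,-1,0],[0,0,-0.15]],
  [[0.3,-1,0],[0,0,-0.15]],
])

```text
t: 1.6
eef_pos: [517.0, 92.3, 250.2]
orientation: [[-0.307, 0.952, -0.0], [0.952, 0.307, -0.001], [-0.0, -0.0, -1.0]]
contact_force: [0.7, 1.6, 0.4]
opening: -0.005
finger_force: 0.0
```

arm_command([
  [[0,-0.2,0],[0,0,-0.03]],
  [[0,-0.4,0],[0,0,-0.06]],
  [[0,-0.6,0],[0,0,-0.09]],
  [[0,-0.8,0],[0,0,-0.089]],
  [[0,-1,0],[0,0,-0.089]],
  [[0,-1,0],[0,0,-0.089]],
  [[0,-1,0],[0,0,-0.089]],
])

```text
t: 2.3
eef_pos: [516.9, -154.3, 249.8]
orientation: [[-0.037, 0.999, -0.001], [0.999, 0.037, 0.001], [0.001, -0.001, -1.0]]
contact_force: [0.3, 0.9, -0.1]
opening: -0.002
finger_force: 0.0
```

arm_command([
  [[0,-0.15,-0.05],[0,0,0]],
  [[0,-0.25,-0.2],[0,0,0]],
  [[0,-0.25,-0.4],[0,0,0]],
  [[0,-0.25,-0.52],[0,0,0]],
  [[0,-0.25,-0.52],[0,0,0]],
  [[0,-0.25,-0.52],[0,0,0]],
])

```text
t: 2.9
eef_pos: [517.6, -215.3, 120.6]
orientation: [[-0.041, 0.999, -0.001], [0.999, 0.041, 0.001], [0.001, -0.001, -1.0]]
contact_force: [0.3, -0.4, 0.1]
opening: 0.001
finger_force: 0.0
```

```bash
python3 - <<'E'
from h import *
s=state(); print(s["t"],s["eef_pos"],rl(s["eef_pos"]))
a=capture("wrist"); np.savez("wr1.npz",**a); im=a["color"].copy()
for x,y,z,col in [(0,-116,8,(255,0,0)),(29,-116,18,(0,255,0)),(-29,-116,18,(0,255,0)),(29,-190,18,(0,255,0)),(-29,-190,18,(0,255,0)),(0,-88.6,56,(255,0,255)),(56,-39,36,(255,255,0))]:
    u=proj(a,[*w(x,y),z]); print(x,y,u.round()); cv2.circle(im,tuple(int(q) for q in u.round()),4,col,1)
save("wr1",im); print(-np.array(a["R"]).T@a["t"])
E
```

```text
2.9 [ 517.64535339 -215.3448186   120.61888228] [   1.88532945 -144.64511579]
0 -116 [316. 204.]
29 -116 [362. 208.]
-29 -116 [270. 207.]
29 -190 [357. 312.]
-29 -190 [273. 312.]
0 -88.6 [315. 172.]
56 -39 [425.  71.]
[ 514.27600302 -132.80913433  243.06264038]
```

View pics/wr1.png

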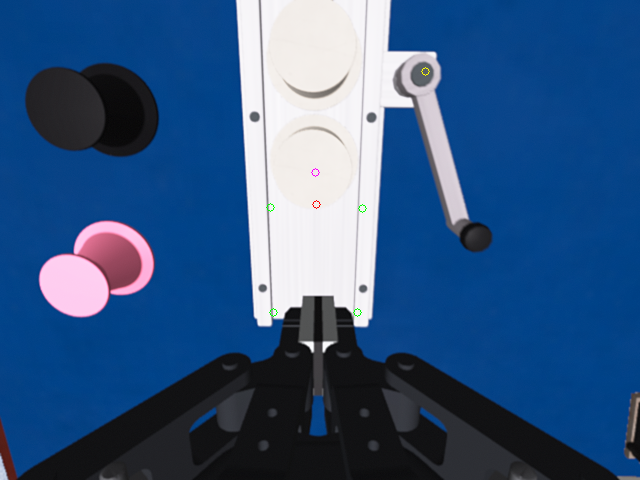

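Wrist view: the projected marks agree within 2–4 mm. The rear edge of reducer_4's foot is at (313,207), the hub at (419,73) and the knob at (475,236). The fingers are centred in the channel at (318,310), so I'll lower them and approach.

arm_command([
  [[-0.008,0,-0.15],[0,0,0]],
  [[-0.008,0,-0.28],[0,0,0]],
  [[-0.008,0,-0.354],[0,0,0]],
  [[-0.008,0,-0.354],[0,0,0]],
  [[-0.008,0.02,-0.354],[0,0,0]],
  [[-0.008,0.04,-0.354],[0,0,0]],
  [[-0.008,0.05,-0.354],[0,0,0]],
  [[-0.008,0.05,-0.354],[0,0,0]],
])

```text
t: 3.75
eef_pos: [515.6, -204.3, 32.8]
orientation: [[-0.038, 0.999, 0.002], [0.999, 0.038, 0.0], [0.0, 0.002, -1.0]]
contact_force: [0.6, 0.6, 0.5]
opening: 0.001
finger_force: 0.0
```

arm_command([
  [[0,0.01,0],[0,0,0]],
  [[0,0.02,0],[0,0,0]],
  [[-0.001,0.03,0],[0,0,0]],
  [[-0.002,0.045,0],[0,0,0]],
  [[-0.002,0.06,0],[0,0,0]],
  [[-0.003,0.075,0],[0,0,0]],
  [[-0.003,0.09,0],[0,0,0]],
  [[-0.004,0.105,0],[0,0,0]],
  [[-0.004,0.12,0],[0,0,0]],
  [[-0.005,0.135,0],[0,0,0]],
  [[-0.005,0.15,0],[0,0,0]],
  [[-0.006,0.165,0],[0,0,0]],
  [[-0.006,0.18,0],[0,0,0]],
  [[-0.007,0.195,0],[0,0,0]],
  [[-0.007,0.21,0],[0,0,0]],
  [[-0.008,0.225,0],[0,0,0]],
  [[-0.008,0.24,0],[0,0,0]],
  [[-0.009,0.25,0],[0,0,0]],
  [[-0.009,0.255,0],[0,0,0]],
])

```text
t: 5.65
eef_pos: [512.4, -141.0, 31.8]
orientation: [[-0.037, 0.999, -0.0], [0.999, 0.037, 0.0], [0.0, -0.0, -1.0]]
contact_force: [-0.9, -0.9, -0.4]
opening: -0.002
finger_force: 0.8
```

```bash
python3 - <<'E'
from h import *
s=state(); print(s["t"],s["eef_pos"],rl(s["eef_pos"]),s["contact_force"])
c=capture("top"); save("top2",cv2.resize(c["color"][185:285,210:410],(800,400),interpolation=cv2.INTER_CUBIC))
E
```

```text
5.65 [ 512.42145231 -141.002685     31.75388925] [ -0.73392884 -70.16571288] [-0.91928032 -0.93326252 -0.40202625]
```

View pics/top2.png

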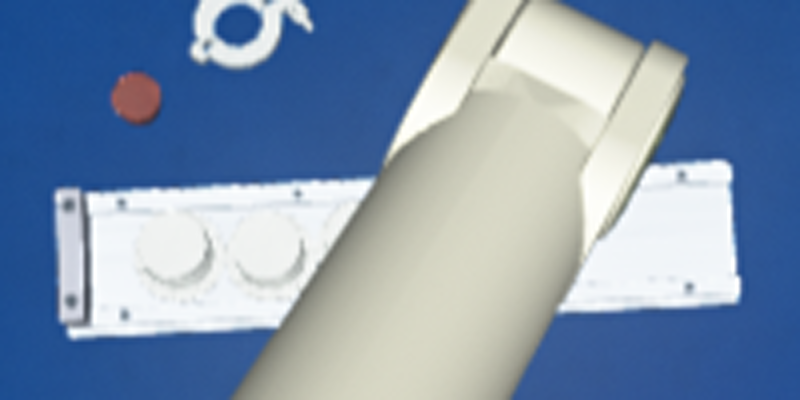

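The row is sliding as one train: reducer_1 moved from (262,243) to (174,245) in the crop. The arm hides reducer_4. About 28 mm remain.

arm_command([
  [[0,0.01,0],[0,0,0]],
  [[-0.001,0.02,0],[0,0,0]],
  [[-0.001,0.03,0],[0,0,0]],
  [[-0.001,0.04,0],[0,0,0]],
  [[-0.002,0.05,0],[0,0,0]],
  [[-0.002,0.06,0],[0,0,0]],
  [[-0.002,0.07,0],[0,0,0]],
  [[-0.003,0.08,0],[0,0,0]],
  [[-0.003,0.09,0],[0,0,0]],
])

```text
t: 6.6
eef_pos: [511.7, -118.7, 31.8]
orientation: [[-0.037, 0.999, -0.0], [0.999, 0.037, 0.0], [0.0, -0.0, -1.0]]
contact_force: [1.3, -1.9, 0.5]
opening: -0.001
finger_force: 0.8
```

arm_command([
  [[0,0.006,0],[0,0,0]],
  [[0,0.012,0],[0,0,0]],
])

```text
t: 6.8
eef_pos: [511.7, -115.8, 31.8]
orientation: [[-0.037, 0.999, -0.0], [0.999, 0.037, 0.0], [0.0, -0.0, -1.0]]
contact_force: [-0.5, -1.0, 0.0]
opening: 0.003
finger_force: 0.8
```

arm_command([
  [[0,0.006,0],[0,0,0]],
  [[0,0.012,0],[0,0,0]],
  [[0,0.012,0],[0,0,0]],
])

```text
t: 7.1
eef_pos: [511.7, -113.5, 31.9]
orientation: [[-0.036, 0.999, 0.0], [0.999, 0.036, -0.001], [-0.001, 0.0, -1.0]]
contact_force: [-0.4, -4.3, 0.0]
opening: -0.0
finger_force: 2.1
```

arm_command([
  [[0,0.006,0],[0,0,0]],
  [[0,0.006,0],[0,0,0]],
])

```text
t: 7.3
eef_pos: [511.8, -112.9, 32.0]
orientation: [[-0.036, 0.999, 0.001], [0.999, 0.036, -0.002], [-0.002, 0.001, -1.0]]
contact_force: [0.4, -7.4, 0.7]
opening: -0.004
finger_force: 3.4
```

```bash
python3 - <<'E'
from h import *
s=state(); print(s["t"],s["eef_pos"],rl(s["eef_pos"]),s["contact_force"])
E
```

```text
7.3 [ 511.7984912  -112.86917482   32.03497405] [ -0.3720366  -42.02763354] [ 0.44055325 -7.42875953  0.73337644]
```

arm_command([
  [[0,0.007,0],[0,0,0]],
  [[0,0.007,0],[0,0,0]],
  [[0,0.007,0],[0,0,0]],
])

```text
t: 7.6
eef_pos: [511.9, -112.2, 32.2]
orientation: [[-0.035, 0.999, 0.001], [0.999, 0.035, -0.003], [-0.003, 0.001, -1.0]]
contact_force: [0.2, -9.8, 1.4]
opening: -0.001
finger_force: 4.9
```

arm_command([
  [[0,-0.02,0],[0,0,0]],
  [[0,-0.06,0],[0,0,0]],
  [[0,-0.1,0],[0,0,0]],
  [[0,-0.1,0.15],[0,0,0]],
  [[0,-0.1,0.35],[0,0,0]],
  [[0,-0.1,0.5],[0,0,0]],
  [[0,-0.1,0.5],[0,0,0]],
  [[0,-0.1,0.5],[0,0,0]],
])

```text
t: 8.4
eef_pos: [512.2, -134.8, 157.6]
orientation: [[-0.037, 0.999, 0.002], [0.999, 0.037, 0.001], [0.001, 0.002, -1.0]]
contact_force: [-0.3, -0.6, -0.8]
opening: -0.002
finger_force: 0.0
```

```bash
python3 - <<'E'
from h import *
s=state(); print(s["t"],s["eef_pos"],rl(s["eef_pos"]),s["contact_force"])
a=capture("wrist"); np.savez("wr2.npz",**a); im=a["color"].copy()
for x,y,z in [(0,-31,8),(0,-4,56),(56,-39,36.5),(29,-60,18),(-29,-60,18),(0,-85,56),(95,-121,60)]:
    u=proj(a,[*w(x,y),z]); print(x,y,u.round()); cv2.circle(im,tuple(int(q) for q in u.round()),4,(255,0,0),1)
save("wr2",im)
E
```

```text
8.4 [ 512.15836541 -134.8437398   157.59907919] [ -0.78133555 -64.00133349] [-0.30294486 -0.60697216 -0.82050797]
0 -31 [319. 187.]
0 -4 [320. 157.]
56 -39 [402. 207.]
29 -60 [358. 228.]
-29 -60 [280. 228.]
0 -85 [319. 280.]
95 -121 [457. 331.]
```

View pics/wr2.png

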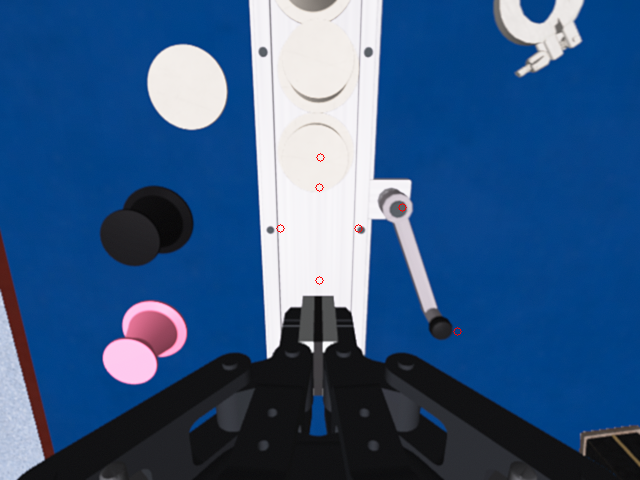

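Wrist view: reducer_4 is home, with its top at (315,155) and no gap visible to its neighbour. The gate is still open, hub (397,207) and knob (441,327), so g is about 1.93. Next, the far side of the bar.

```bash
python3 - <<'E'
from h import *
s=state(); p=np.array(s["eef_pos"])
def tool(g,r=62,ex_=0):
    f=np.pi+g; u=np.array([np.cos(f),np.sin(f)]); n=np.array([-u[1],u[0]])
    d=14.5*abs(n[0])+11*abs(n[1])+5+ex_
    q=np.array([55,-39])+r*u+d*n; return w(*q)
st=tool(1.93,ex_=9); print("to start",st,(st-p[:2])/250,(47-p[2])/250)
print(np.round([(tool(g)-st)/250 for g in np.linspace(1.93,0,28)],3).tolist())
E
```

```text
to start [ 619.87311544 -153.07474883] [ 0.43395132 -0.07402206] -0.43753420053792674
[[-0.033, -0.014], [-0.049, -0.027], [-0.066, -0.038], [-0.085, -0.048], [-0.104, -0.057], [-0.124, -0.064], [-0.139, -0.07], [-0.155, -0.075], [-0.171, -0.079], [-0.187, -0.081], [-0.204, -0.083], [-0.222, -0.083], [-0.24, -0.082], [-0.258, -0.08], [-0.276, -0.076], [-0.295, -0.071], [-0.313, -0.064], [-0.331, -0.055], [-0.348, -0.045], [-0.365, -0.033], [-0.381, -0.02], [-0.396, -0.006], [-0.409, 0.011], [-0.422, 0.028], [-0.433, 0.046], [-0.443, 0.066], [-0.451, 0.087], [-0.457, 0.108]]
```

arm_command([
  [[0.15,-0.02,0],[0,0,0]],
  [[0.3,-0.05,0],[0,0,0]],
  [[0.45,-0.074,0],[0,0,0]],
  [[0.45,-0.074,0],[0,0,0]],
  [[0.45,-0.074,-0.15],[0,0,0]],
  [[0.45,-0.074,-0.3],[0,0,0]],
  [[0.45,-0.074,-0.438],[0,0,0]],
  [[0.434,-0.074,-0.438],[0,0,0]],
  [[0.434,-0.074,-0.438],[0,0,0]],
])

```text
t: 9.35
eef_pos: [618.5, -153.5, 46.6]
orientation: [[-0.036, 0.999, -0.003], [0.999, 0.036, 0.0], [0.0, -0.003, -1.0]]
contact_force: [0.2, -1.1, 0.1]
opening: -0.003
finger_force: 0.0
```

arm_command([
  [[-0.016,-0.007,0],[0,0,0]],
  [[-0.033,-0.014,0],[0,0,0]],
  [[-0.049,-0.027,0],[0,0,0]],
  [[-0.066,-0.038,0],[0,0,0]],
  [[-0.085,-0.048,0],[0,0,0]],
  [[-0.104,-0.057,0],[0,0,0]],
  [[-0.124,-0.064,0],[0,0,0]],
  [[-0.139,-0.07,0],[0,0,0]],
  [[-0.155,-0.075,0],[0,0,0]],
  [[-0.171,-0.079,0],[0,0,0]],
  [[-0.187,-0.081,0],[0,0,0]],
  [[-0.204,-0.083,0],[0,0,0]],
  [[-0.222,-0.083,0],[0,0,0]],
  [[-0.24,-0.082,0],[0,0,0]],
])

```text
t: 10.75
eef_pos: [559.8, -173.8, 47.2]
orientation: [[-0.037, 0.999, -0.0], [0.999, 0.037, -0.0], [-0.0, -0.0, -1.0]]
contact_force: [1.3, 0.4, -0.1]
opening: 0.005
finger_force: 0.7
```

```bash
python3 - <<'E'
from h import *
s=state(); print(s["t"],s["eef_pos"],rl(s["eef_pos"]),s["contact_force"])
a=capture("wrist"); save("wr3",a["color"])
E
```

```text
10.75 [ 559.77297911 -173.79787764   47.24136244] [  45.44100069 -104.59778561] [ 1.26562246  0.35429156 -0.12465847]
```

View pics/wr3.png

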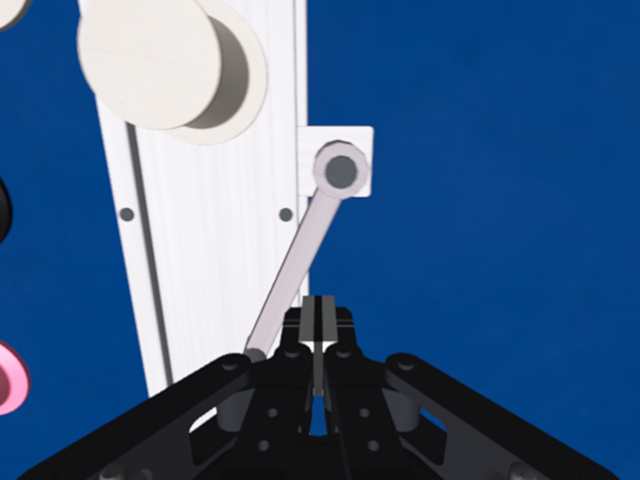

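The gate follows: hub (341,170), bar swung across to about (258,350), fingertips on its rear side. Continuing the arc.

arm_command([
  [[-0.018,0.002,0],[0,0,0]],
  [[-0.036,0.006,0],[0,0,0]],
  [[-0.055,0.011,0],[0,0,0]],
  [[-0.073,0.018,0],[0,0,0]],
  [[-0.091,0.027,0],[0,0,0]],
  [[-0.108,0.037,0],[0,0,0]],
  [[-0.125,0.049,0],[0,0,0]],
  [[-0.141,0.062,0],[0,0,0]],
  [[-0.156,0.076,0],[0,0,0]],
  [[-0.169,0.093,0],[0,0,0]],
  [[-0.182,0.11,0],[0,0,0]],
  [[-0.193,0.128,0],[0,0,0]],
  [[-0.203,0.148,0],[0,0,0]],
  [[-0.211,0.169,0],[0,0,0]],
])

```text
t: 12.2
eef_pos: [507.2, -131.0, 47.3]
orientation: [[-0.037, 0.999, -0.0], [0.999, 0.037, -0.0], [-0.0, -0.0, -1.0]]
contact_force: [0.6, -2.6, 0.0]
opening: -0.002
finger_force: 0.6
```

arm_command([
  [[-0.003,0.01,0],[0,0,0]],
  [[-0.005,0.018,0],[0,0,0]],
  [[-0.005,0.018,0],[0,0,0]],
])

```text
t: 12.5
eef_pos: [506.4, -128.3, 47.4]
orientation: [[-0.036, 0.999, 0.001], [0.999, 0.036, -0.002], [-0.002, 0.001, -1.0]]
contact_force: [3.3, -5.8, -3.2]
opening: 0.001
finger_force: 2.8
```

```bash
python3 - <<'E'
from h import *
s=state(); print(s["t"],s["eef_pos"],rl(s["eef_pos"]),s["contact_force"])
E
```

```text
12.5 [ 506.3758437  -128.26495371   47.35741195] [ -6.33010532 -57.22422956] [ 3.33498202 -5.78103755 -3.22629304]
```

arm_command([
  [[0,0.008,0],[0,0,0]],
  [[0,0.012,0],[0,0,0]],
  [[0,0.012,0],[0,0,0]],
])

```text
t: 12.8
eef_pos: [506.3, -128.0, 47.5]
orientation: [[-0.034, 0.999, 0.002], [0.999, 0.034, -0.005], [-0.005, 0.001, -1.0]]
contact_force: [3.7, -13.1, -5.3]
opening: -0.002
finger_force: 6.6
```

```bash
python3 - <<'E'
from h import *
s=state(); print(s["t"],s["eef_pos"],rl(s["eef_pos"]),s["contact_force"])
a=capture("wrist"); save("wr4",a["color"])
E
```

```text
12.8 [ 506.30788624 -127.98881275   47.47452661] [ -6.3883582  -56.94587969] [  3.68727281 -13.05268756  -5.33635159]
```

View pics/wr4.png

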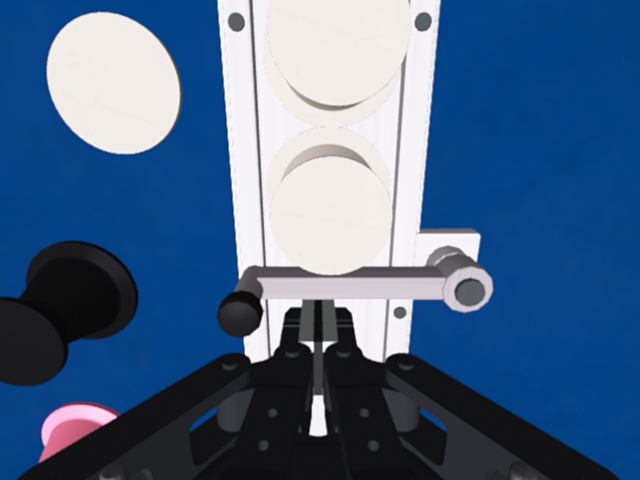

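The gate bar lies square across the channel, from (255,270) to (445,270), just behind reducer_4, and 13 N moves it no further. I'll back off and check.

arm_command([
  [[0,-0.03,0],[0,0,0]],
  [[0,-0.1,0],[0,0,0]],
  [[0,-0.18,0.05],[0,0,0]],
  [[0,-0.25,0.25],[0,0,0]],
  [[0,-0.4,0.45],[0,0,0]],
  [[0,-0.6,0.6],[0,0,0]],
  [[0,-0.8,0.6],[0,0,0]],
  [[0,-0.98,0.6],[0,0,0]],
  [[0,-0.98,0.6],[0,0,0]],
  [[0,-0.98,0.6],[0,0,0]],
])

```text
t: 13.85
eef_pos: [504.2, -372.6, 197.3]
orientation: [[-0.032, 1.0, -0.001], [1.0, 0.032, -0.001], [-0.001, -0.001, -1.0]]
contact_force: [-0.6, 0.4, 0.4]
opening: 0.003
finger_force: 0.0
```

```bash
python3 - <<'E'
from h import *
c=capture("top"); K,R,t=c["camera_matrix"],c["R"],c["t"]; im=c["color"]
v,u=np.mgrid[190:290,215:410]; z=c["z_map"][190:290,215:410]
W=(np.stack([u,v,np.ones_like(u)],-1)@np.linalg.inv(K).T*z[...,None]-t)@R
h=W[...,2]; n,l,st,ce=cv2.connectedComponentsWithStats(((h>53)&(h<64)).astype(np.uint8))
for i in range(1,n):
    q=W[l==i]
    if len(q)>8: print(len(q),(ce[i]+[215,190]).round(1),q.mean(0).round(1),rl(q.mean(0)).round(1))
hsv=cv2.cvtColor(im,cv2.COLOR_RGB2HSV)
print(state()["t"],state()["eef_pos"])
save("top5",cv2.resize(im[185:285,210:410],(800,400),interpolation=cv2.INTER_CUBIC))
E
```

```text
181 [287.8 243.2] [510.5 -22.8  56.6] [ 1.4 48. ]
190 [311.8 242.8] [510.5 -78.2  56.9] [-0.5 -7.4]
193 [241.2 246.2] [505.2  85.1  56.6] [  0. 156.]
185 [264.4 246. ] [504.7  31.4  56.9] [ -2.5 102.4]
30 [327.2 255.6] [ 479.5 -113.5   59.6] [-32.7 -41.5]
13.9 [ 505.19587718 -370.07853583  196.84025947]
```

View pics/top5.png

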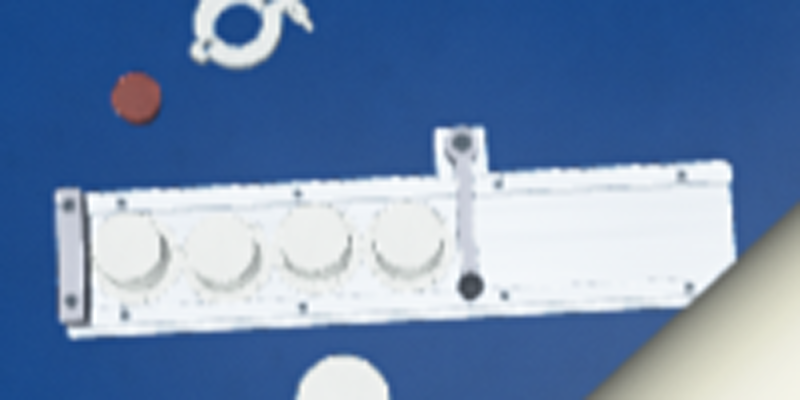

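All four tops read 2–3 mm short, but the knob reads 2.5 mm short too, so that is a bias in my rail origin. Corrected, they sit at about y = 158, 105, 50 and -5 mm, within 2.5 mm of centre in x. The gate is shut with its knob at (470,287), and the clamp, stopper and blank flange are unmoved.

```bash
python3 -c "
from bench import *
print(hand_in())"
```

```text
the job is handed in; nothing more can be done
None
```

I pushed the row home against the end stop using only reducer_4, shut the gate behind it, and handed the job in at about 14 s; the hand-in call gave no verdict.

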